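Turn the bottle to the scanner

ROBOT

A 6-joint arm with a two-finger parallel gripper is mounted at the origin on the work surface. World frame = base frame: x ahead of the robot, y to its left, z up, the work surface at z = 0. Lengths are in m, angles in degrees, forces in N, time in s.
With the tool pointing down it reaches from about 0.25 to 0.725 m from the base axis. Payload 9.7 kg.
Tool frame: the origin (TCP) lies at the centre of the arm's flange, where the gripper is bolted on; the fingertips stand bot.tips_ahead ahead of it and the grasp point (between the pads) lies 155 mm ahead of it (bot.tips_ahead is the distance from the TCP to the fingertips, in m); z points along the fingers, y is the line along which they close (so a half turn about z gives the same grasp; the last joint's range is limited). The gripper opens to 85 mm and grips with 20 to 120 N. Pads are 22 mm wide; open, the fingers measure 114 mm over their backs; the gripper's body (76 mm by 85 mm) begins 54 mm behind the grasp point. The pads swing forward as they close: fully open they stand 13 mm farther back than shut.
Start: joints at [63.598, 4.979, 10.078, 95.1, 0, 90], TCP at [0.245, 0.493, 0.405] pointing down, gripper open.
Joint ranges: [-179.16, 179.16], [-48.56, 103.87], [-65.8, 70.77], [-126.05, 130.52], [-82.76, 87.17], [-180, 180]. Speed limits (degrees/s): [127.2, 127.2, 147.25, 180, 180, 180].

INTERFACE

Orientations are given as [roll, pitch, yaw] about the fixed x, y, z axes, in that order (R = Rz(yaw) Ry(pitch) Rx(roll)).
In Python, from workcell import bot gives the robot as it stands.
- The arm moves only by the tool drive_tool, never from a script. Its argument "plan" is a list of rows, each an object of numbers: "dx", "dy", "dz": the shift along the tool's x, y, z in m; "roll": the turn about the tool's z in rad; "hand": the finger opening in m, from 0 to 0.0854. In form: [{"dx": .., "dy": .., "dz": .., "roll": .., "hand": ..}, ...]. A call has 1 to 20 rows; each row is the pose to reach, as a shift and turn from the pose commanded when the call began, along the tool's axes at that moment; what a row does not reach only later rows make up. A row lasts 1/12 s, in which the tool goes at most 41.7 mm and 7.16 degrees, less where a joint would pass 70% of its speed; a pose out of reach is approached as far as the arm can. A call with a gripper value outside its range is refused whole. The fingers move at their own pace and stop on an object; "force" is the grip in N (left out, the last holds). Time passes only in rows, so rows that repeat a pose let the fingers close. It gives the time, the measured TCP pose, the force and the opening at its end, in the units of the state.
- bot.get_obs(): the state, without advancing time (a new reading comes with each control period).
- bot.camera(name): name is "side" or "top"; returns a dict with "frame" (384x512x3 uint8, red, green, blue), "z_map" (384x512 float32, m along the optical axis (not along the pixel's ray), 0 where there is no reading), "mtx" (3x3 intrinsics, pixels), "R" (3x3) and "t" (3): a world point X has camera coordinates R X + t. Camera axes: x right, y down, z forward; pixel columns grow to the right and rows downward; lengths in m; the calibration is good to about 2 mm. A picture is of the moment at which its call begins.
- bot.job_done(): hands the job in, once; it reports no verdict.
The state is a dict: "time": time; "q": joint angles; "qd": joint speeds; "joint_efforts": joint torques, N m; "ee_pos": TCP position; "tcp_rot": TCP orientation; "wrist_force": force on the tool from outside, world axes, zero at the start; "torque": the same for the moment, N m; "opening": finger opening in m.
Only numpy, scipy, OpenCV 4.12 (cv2) and the standard library are available. Lean on these libraries where they do the work, as an engineer would, in place of code of your own. Each camera call takes 0.05 s, during which the arm holds its last target. There are 200 camera calls.

TASK

Gently push the turntable round by its rim, using the fingers, until the tall narrow-necked bottle riding on it stands squarely in front of the fixed scanner head (between the scanner and the turntable's middle). Do not touch, grip or lift the goods standing on the turntable: they must ride round upright; leave the drinking flask and the clipboard where they are. Finish with the turntable at rest and the hand clear.

Things in the scene. Friction and masses are not known exactly. Their poses are not given: they have to be found in the camera images.
- stand: Scanning stand fixed to the table. Origin on the table under the turntable's axis; z up; +x points from the turntable's middle to the scanner: a black head 55 x 80 x 70 mm (x, y, z) on a post, centred 218 mm out along +x, 90 to 165 mm above the table, its glass window facing the turntable. A beam 10 mm high joins it to the foot.
- deck (a joint): Turn of the turntable on the stand, rad, counter-clockwise from above positive, many turns either way. At value q one rim post lies at angle q from the stand's +x axis, the others every 60 degrees. Stiff bearing: about 1 N at a post turns it; it stops within a few degrees when let go. The goods ride on it by friction.
- post (a point): Top centre of one of six like rim posts: upright aluminium rods 14 mm in diameter on a circle of radius 140 mm, 60 degrees apart, tops 100 mm above the table; they may be pushed sideways. They stand on the turntable, a grey disc of radius 152 mm, 18 to 30 mm above the table.
- bottle: The item to bring to the scanner: closed amber glass bottle with narrow neck, the tallest of the three goods on the turntable, 56 mm in diameter, 140 mm high, about 0.3 kg, standing loose on the disc some 64 mm from the axis. Origin at the centre of its underside (30 mm above the table).
- can: Tin can standing loose on the disc some 64 mm from the axis, 66 mm in diameter, 100 mm high. Origin at the centre of its underside. Not to be touched.
- jar: Squat glass jar with a lid standing loose on the disc some 64 mm from the axis, 72 mm in diameter, 72 mm high. Origin at the centre of its underside. Not to be touched.
- flask: Drinking flask on the table to the left of the stand, 74 mm in diameter, 200 mm high. Origin at the centre of its underside. Leave alone.
- clipboard: Clipboard lying flat on the table to the right of the stand, 310 x 220 mm, 13 mm high at the clip. Origin at the centre of its underside. Leave alone.
Not all that is in view belongs to the job. What is shaped like the bottle but purple, turquoise or yellow is not meant.

How it is judged (in metres and radians):
On the way:
1. the fingers push on the turntable (contact force between the fingers and stand above 0.1 N), for 0.05 s.
At the end, for the whole second after the job is handed in: Bottle axis within 15 mm of the line from turntable axis to scanner, 45 to 90 mm out on the scanner side; all three goods upright (0.1 rad) on the disc within 100 mm of its axis; turntable at rest (0.05 rad/s); flask and clipboard within 20 mm of their start (y of bottle in the frame of stand between -0.015 and 0.015 m and x of bottle in the frame of stand between 0.045 and 0.09 m and height (world z) of bottle between 0.025 and 0.035 m and angle between each of bottle, can, jar's own z axis and vertical below 0.1 rad and horizontal distance between each of bottle, can, jar and stand below 0.1 m and height (world z) of can between 0.025 and 0.035 m and height (world z) of jar between 0.025 and 0.035 m and velocity of joint deck between -0.05 and 0.05 rad/s and linear speed of bottle below 0.02 m/s and distance of each of flask, clipboard from where it was at the start of the episode below 0.02 m); the robot touches nothing.
It fails at once if the robot touches the bottle, can or jar (over 0.5 N) (contact force between any of the arm, the fingers and bottle above 0.5 N or contact force between any of the arm, the fingers and can above 0.5 N or contact force between any of the arm, the fingers and jar above 0.5 N).
It fails at once if a good on the turntable is lifted (20 mm or more) (height (world z) of any of bottle, can, jar above 0.05 m).
It fails at once if a good on the turntable is tipped over 0.3 rad (angle between any of bottle, can, jar's own z axis and vertical above 0.3 rad).
It fails at once if the flask or the clipboard is moved more than 20 mm or the flask tipped (distance of any of flask, clipboard from where it was at the start of the episode above 0.02 m or angle between flask's own z axis and vertical above 0.2 rad).
It fails at once if the turntable or stand is rammed or gripped hard (over 40 N) (contact force between any of the fingers, the arm and stand above 40 N).
It also fails if it takes over 64 s, if anything falls off the work surface, if the arm or the gripper's body presses on something with over 40 N, if the wrist force passes 120 N, or if a joint passes its speed limit or range.

## Working session

There is one attempt and no reset: what is moved stays moved. The work goes in short steps, Python scripts to look and compute and a tool call to move; the robot and the scene stay as the last step left them, time stands still between calls to the robot, and variables do not carry over. Pictures are saved under pics/ and viewed, on a budget of 10 in all, crops included, one or two more only if the job needs it, and the job is handed in when it is done.

Besides the shell and the picture viewer there is one more tool, called after "Request:" as name([rows], argument=value, ...), one row to a line, values as JSON. drive_tool: Moves the arm, as the interface text tells. Its arguments: {"type":"object","properties":{"plan":{"type":"array","items":{"type":"object","properties":{"dx":{"type":"number"},"dy":{"type":"number"},"dz":{"type":"number"},"roll":{"type":"number"},"hand":{"type":"number"}}}},"force":{"type":"number"}},"required":["plan"]}

```bash
mkdir -p pics; ls
python3 - <<'E'
from workcell import bot
import cv2,numpy as np
o=bot.get_obs();print(o['time'],o['ee_pos'],o['tcp_rot'],bot.tips_ahead,o['opening'])
for n in("top","side"):
    c=bot.camera(n);cv2.imwrite(f"pics/{n}0.png",c["frame"][:,:,::-1]);np.savez(f"{n}0.npz",**c)
    print(n,c["mtx"],(-c["R"].T@c["t"]),c["R"])
E
```

```text
pics
0.0 [0.24457862 0.49261861 0.40397702] [-1.79923618e+02  8.27353033e-04  1.53595933e+02] 0.1734 0.08540685875122332
top [[375.44970274   0.         255.62032814]
 [  0.         375.44970274 191.60040958]
 [  0.           0.           1.        ]] [ 0.32149311 -0.02195257  1.15874611] [[ 0.0460399  -0.99893673  0.00239603]
 [-0.97806417 -0.04556544 -0.20325914]
 [ 0.2031522   0.00701456 -0.97912205]]
side [[477.38130995   0.         257.10072204]
 [  0.         477.38130995 186.6471951 ]
 [  0.           0.           1.        ]] [-0.14094943  0.8130876   1.39980203] [[-0.77309753 -0.63426349  0.00548083]
 [-0.49409578  0.59678522 -0.63223157]
 [ 0.39773052 -0.49148472 -0.77476009]]
```

View pics/top0.png

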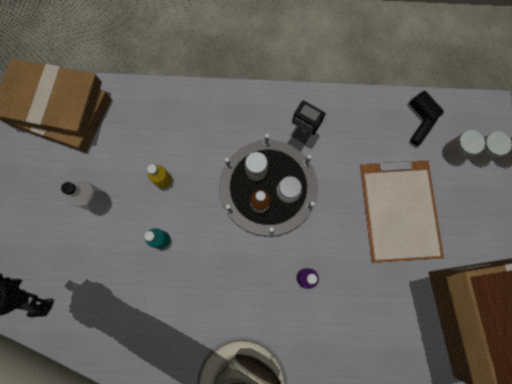

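View pics/side0.png

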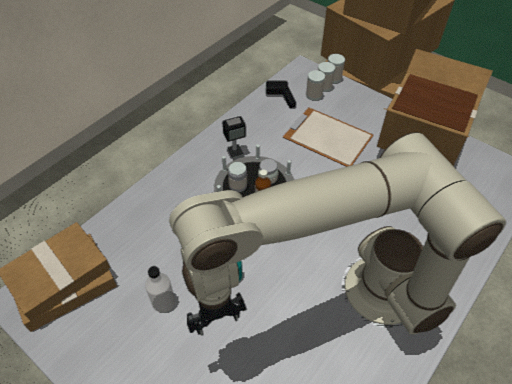

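The top view shows the turntable at about (268,187) and the scanner at (309,117). The six posts are at (267,138), (309,160), (313,204), (271,231), (228,207) and (227,162). Bottle-like candidates are amber (260,201), yellow (158,176), turquoise (156,238) and purple (307,278). Only the amber one is the right colour and on the disc. The side view shows the goods beyond the arm, with the amber bottle at (263,181).

```bash
cat > h.py <<'E'
import numpy as np,cv2
from scipy.optimize import least_squares
def ray(c,u,v,z):
    d=c["R"].T@np.linalg.inv(c["mtx"])@[u,v,1.];o=-c["R"].T@c["t"]
    return (o+d*(z-o[2])/d[2])
def pt(c,u,v):
    z=c["z_map"][int(round(v)),int(round(u))];return c["R"].T@(np.linalg.inv(c["mtx"])@[u,v,1.]*z-c["t"])
def proj(c,X):
    p=c["mtx"]@(c["R"]@np.asarray(X)+c["t"]);return p[:2]/p[2]
def circ(P,r):
    f=lambda s:np.hypot(P[:,0]-s[0],P[:,1]-s[1])-r
    return least_squares(f,P.mean(0)[:2]).x
def blob(m,near,R=60):
    n,l,s,ce=cv2.connectedComponentsWithStats(m.astype(np.uint8))
    return [(ce[i].round(1),s[i,4]) for i in range(1,n) if s[i,4]>4 and np.hypot(*(ce[i]-near))<R]
E
python3 - <<'E'
from h import *
c=dict(np.load("top0.npz"));s=dict(np.load("side0.npz"))
P=[]
f=c["frame"];g=f.max(2).astype(int)
for u,v in [(267,138),(309,160),(313,204),(271,231),(228,207),(227,162)]:
    w=np.clip(g[v-4:v+5,u-4:u+5]-150,0,None);yy,xx=np.mgrid[v-4:v+5,u-4:u+5]
    uu,vv=(w*xx).sum()/w.sum(),(w*yy).sum()/w.sum()
    P.append(ray(c,uu,vv,.1));print(uu,vv,P[-1].round(4),pt(c,uu,vv).round(3))
P=np.array(P);ctr=circ(P,.14);print("ctr",ctr,np.hypot(*(P[:,:2]-ctr).T))
print("angles",np.degrees(np.arctan2(P[:,1]-ctr[1],P[:,0]-ctr[0])))
hsv=cv2.cvtColor(f,cv2.COLOR_RGB2HSV)
z=c["z_map"];vv,uu=np.mgrid[:384,:512]
X=(np.stack([uu,vv,np.ones_like(uu)],-1)@np.linalg.inv(c["mtx"]).T*z[...,None]-c["t"])@c["R"]
rr=np.hypot(X[...,0]-ctr[0],X[...,1]-ctr[1])
np.save("X.npy",X)
for lo,hi in((.155,.19),(.12,.14),(.092,.112)):
    m=(X[...,2]>lo)&(X[...,2]<hi)&(rr<.26)
    for b,a in blob(m,(268,180),110):print(lo,b,a,ray(c,*b,(lo+hi)/2).round(4))
# scanner
m=(X[...,2]>.15)&(X[...,2]<.175)&(rr>.15)&(rr<.28)
Q=X[m];print(len(Q),Q.mean(0),cv2.minAreaRect((Q[:,:2]*1000).astype(np.float32)))
a=cv2.resize(f[90:250,190:350],(640,640),interpolation=cv2.INTER_CUBIC)
cv2.imwrite("pics/crop1.png",a[:,:,::-1])
E
```

```text
266.7560975609756 135.0487804878049 [ 0.7143 -0.0395  0.1   ] [ 0.714 -0.04   0.101]
308.75 156.25 [ 0.6544 -0.1654  0.1   ] [ 0.656 -0.166  0.095]
312.3469387755102 203.10204081632654 [ 0.5151 -0.1781  0.1   ] [ 0.515 -0.178  0.1  ]
271.04285714285714 228.9 [ 0.4358 -0.0628  0.1   ] [ 0.436 -0.063  0.099]
227.5731707317073 206.0 [0.4955 0.0637 0.1   ] [0.496 0.064 0.098]
226.4 159.27272727272728 [0.6339 0.0757 0.1   ] [0.633 0.075 0.103]
ctr [ 0.57482562 -0.0511705 ] [0.13991111 0.13925102 0.14030692 0.13951458 0.13964713 0.13991226]
angles [   4.77044276  -55.14299773 -115.18044829 -175.22051458  124.62987713
   65.03418908]
0.155 [309.3 113.2] 472 [ 0.7575 -0.155   0.1725]
0.155 [260.  195.5] 76 [ 0.516  -0.0271  0.1725]
0.12 [303.2 124.6] 76 [ 0.7401 -0.1436  0.13  ]
0.12 [255.8 162.1] 363 [ 0.6206 -0.0111  0.13  ]
0.12 [259.7 200.2] 162 [ 0.511  -0.0271  0.13  ]
0.092 [302.6 128. ] 40 [ 0.7407 -0.1453  0.102 ]
0.092 [266.6 135.5] 19 [ 0.7121 -0.0391  0.102 ]
0.092 [308.7 156.6] 19 [ 0.6527 -0.165   0.102 ]
0.092 [226.5 159.4] 19 [0.6329 0.0752 0.102 ]
0.092 [255.4 173. ] 39 [ 0.5958 -0.0112  0.102 ]
0.092 [289.6 186.6] 373 [ 0.56   -0.1116  0.102 ]
0.092 [311.9 203.1] 22 [ 0.5147 -0.1766  0.102 ]
0.092 [227.5 206.2] 18 [0.4946 0.0637 0.102 ]
0.092 [259.1 207.8] 23 [ 0.4941 -0.0265  0.102 ]
0.092 [271. 229.] 21 [ 0.4353 -0.0626  0.102 ]
518 [ 0.76106384 -0.15624793  0.16039154] ((763.6743774414062, -156.7242431640625), (79.51183319091797, 57.881858825683594), 59.306976318359375)
```

View pics/crop1.png

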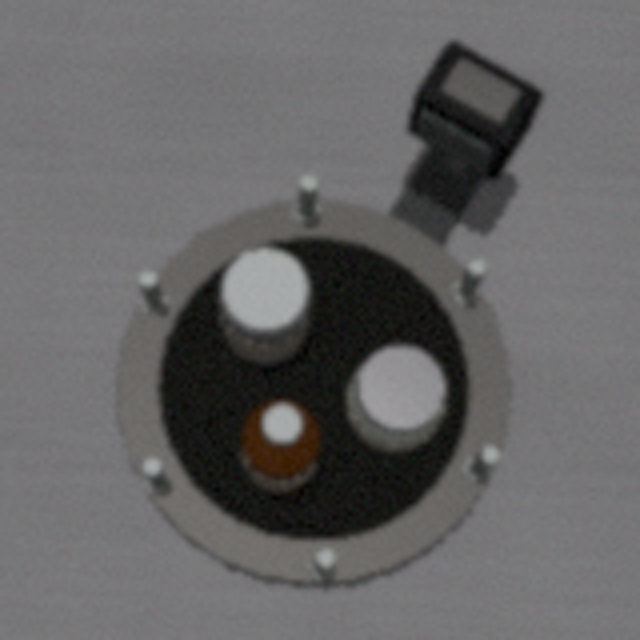

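The crop shows the amber bottle (about (282,440) in the crop) on the disc, opposite the scanner, so this is the one meant. In the stand frame it lies at angle 157.8° and the scanner at about -30°. It needs about +172° counter-clockwise, which I'll do in one sweep pushing the post at 65° round the left and near side. I'll close the hand first and check the roll sense.

Request:
drive_tool([
  {"dx":0,"dy":0,"dz":0,"roll":0.12,"hand":0},
  {"dx":-0.02,"dy":-0.007,"dz":0,"roll":0.12,"hand":0},
  {"dx":-0.04,"dy":-0.014,"dz":0,"roll":0.12,"hand":0},
])

```text
time: 0.35
ee_pos: [0.274, 0.4624, 0.404]
tcp_rot: [-179.9, 0.0, 146.8]
wrist_force: [-0.6, -0.3, -0.1]
opening: 0.0514
```

Run:
```python
from workcell import bot
from h import *
o=bot.get_obs();print(o['time'],o['q'],o['ee_pos'],o['tcp_rot'],o['opening'],bot.tips_ahead)
c=dict(np.load("top0.npz"));print(ray(c,70,189,.2))
```

```text
0.35 [5.93513167e+01 3.27171516e+00 8.19745836e+00 9.49876956e+01
 2.00667649e-03 9.25706510e+01] [0.27399082 0.4624037  0.40402865] [-1.79938020e+02  7.73987112e-04  1.46780665e+02] 0.05140283722816336 0.1734
[0.50480444 0.46892832 0.2       ]
```

Request:
drive_tool([
  {"dx":-0.015,"dy":-0.003,"dz":0,"roll":0.05,"hand":0},
  {"dx":-0.045,"dy":-0.01,"dz":0,"roll":0.14,"hand":0},
  {"dx":-0.08,"dy":-0.018,"dz":0,"roll":0.245,"hand":0},
  {"dx":-0.115,"dy":-0.026,"dz":0,"roll":0.353,"hand":0},
  {"dx":-0.15,"dy":-0.034,"dz":0,"roll":0.46,"hand":0},
  {"dx":-0.185,"dy":-0.0415,"dz":0,"roll":0.568,"hand":0},
  {"dx":-0.22,"dy":-0.049,"dz":0,"roll":0.676,"hand":0},
  {"dx":-0.255,"dy":-0.057,"dz":0,"roll":0.783,"hand":0},
  {"dx":-0.29,"dy":-0.065,"dz":0,"roll":0.89,"hand":0},
  {"dx":-0.325,"dy":-0.073,"dz":0,"roll":0.998,"hand":0},
  {"dx":-0.36,"dy":-0.081,"dz":0,"roll":1.105,"hand":0},
  {"dx":-0.395,"dy":-0.0886,"dz":0,"roll":1.213,"hand":0},
  {"dx":-0.43,"dy":-0.0965,"dz":0,"roll":1.32,"hand":0},
  {"dx":-0.465,"dy":-0.104,"dz":0,"roll":1.428,"hand":0},
  {"dx":-0.5,"dy":-0.112,"dz":0,"roll":1.535,"hand":0},
  {"dx":-0.53,"dy":-0.119,"dz":0,"roll":1.628,"hand":0},
  {"dx":-0.545,"dy":-0.1222,"dz":0,"roll":1.674,"hand":0},
  {"dx":-0.5497,"dy":-0.1233,"dz":0,"roll":1.688,"hand":0},
  {"dx":-0.5497,"dy":-0.1233,"dz":0,"roll":1.688,"hand":0},
  {"dx":-0.5497,"dy":-0.1233,"dz":0,"roll":1.688,"hand":0},
])

```text
time: 2.02
ee_pos: [0.6658, 0.0581, 0.4044]
tcp_rot: [-180.0, 0.0, 50.1]
wrist_force: [-0.8, 0.5, 0.2]
opening: -0.0004
```

Run:
```python
from workcell import bot
from h import *
o=bot.get_obs();print(o['time'],o['q'],o['ee_pos'],o['tcp_rot'],o['opening'])
S=dict(bot.camera("side"));c=bot.camera("top");cv2.imwrite("pics/top1.png",np.hstack([cv2.resize(c["frame"][60:260,140:340],(400,400)),cv2.resize(S["frame"][90:290,150:350],(400,400))])[:,:,::-1])
print(proj(c,[.6661,.0576,.0]))
```

```text
2.0167 [4.98211363e+00 2.24934113e+01 3.09625486e+01 9.85194868e+01
 1.42645075e-02 1.34884092e+02] [0.66579435 0.05806792 0.40435385] [-1.79954260e+02  2.54234155e-02  5.00980259e+01] -0.00041786327560011655
[234.9403344  158.84239912]
```

View pics/top1.png

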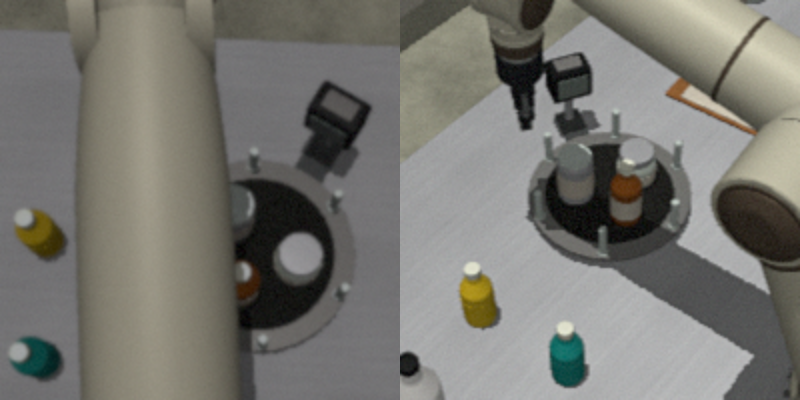

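The left half (top) is hidden by the arm. The right half (side) shows the closed fingers at about (527,125) above the rim gap behind the left far post (548,148), with the goods standing upright. Next I descend outside the can.

Request:
drive_tool([
  {"dz":0.015,"hand":0},
  {"dz":0.035,"hand":0},
  {"dz":0.055,"hand":0},
  {"dz":0.075,"hand":0},
  {"dz":0.095,"hand":0},
  {"dz":0.115,"hand":0},
  {"dz":0.135,"hand":0},
  {"dz":0.15,"hand":0},
  {"dz":0.16,"hand":0},
  {"dz":0.168,"hand":0},
  {"dz":0.17,"hand":0},
  {"dz":0.17,"hand":0},
])

```text
invalid input at $.plan[0]: expected keys dx, dy, dz, roll, hand
```

Request:
drive_tool([
  {"dx":0,"dy":0,"roll":0,"dz":0.015,"hand":0},
  {"dx":0,"dy":0,"roll":0,"dz":0.035,"hand":0},
  {"dx":0,"dy":0,"roll":0,"dz":0.055,"hand":0},
  {"dx":0,"dy":0,"roll":0,"dz":0.075,"hand":0},
  {"dx":0,"dy":0,"roll":0,"dz":0.095,"hand":0},
  {"dx":0,"dy":0,"roll":0,"dz":0.115,"hand":0},
  {"dx":0,"dy":0,"roll":0,"dz":0.135,"hand":0},
  {"dx":0,"dy":0,"roll":0,"dz":0.15,"hand":0},
  {"dx":0,"dy":0,"roll":0,"dz":0.16,"hand":0},
  {"dx":0,"dy":0,"roll":0,"dz":0.168,"hand":0},
  {"dx":0,"dy":0,"roll":0,"dz":0.17,"hand":0},
  {"dx":0,"dy":0,"roll":0,"dz":0.17,"hand":0},
])

```text
time: 3.12
ee_pos: [0.6659, 0.058, 0.2349]
tcp_rot: [-180.0, -0.0, 50.0]
wrist_force: [-0.3, -0.4, -0.1]
opening: 0.0002
```

Run:
```python
import numpy as np
r=.142
for name,ang in(("slow",[.5,1,2,3,4,5,6,7,8,9,10,11.5,13,15,17,19,21,23,25,27]),("2deg",np.arange(1,21)*2.)):
    print(name,[(round(r*(np.cos(a)-1),4),round(-r*np.sin(a),4),round(-a,4)) for a in np.radians(ang)])
```

```text
slow [(np.float64(-0.0), np.float64(-0.0012), np.float64(-0.0087)), (np.float64(-0.0), np.float64(-0.0025), np.float64(-0.0175)), (np.float64(-0.0001), np.float64(-0.005), np.float64(-0.0349)), (np.float64(-0.0002), np.float64(-0.0074), np.float64(-0.0524)), (np.float64(-0.0003), np.float64(-0.0099), np.float64(-0.0698)), (np.float64(-0.0005), np.float64(-0.0124), np.float64(-0.0873)), (np.float64(-0.0008), np.float64(-0.0148), np.float64(-0.1047)), (np.float64(-0.0011), np.float64(-0.0173), np.float64(-0.1222)), (np.float64(-0.0014), np.float64(-0.0198), np.float64(-0.1396)), (np.float64(-0.0017), np.float64(-0.0222), np.float64(-0.1571)), (np.float64(-0.0022), np.float64(-0.0247), np.float64(-0.1745)), (np.float64(-0.0029), np.float64(-0.0283), np.float64(-0.2007)), (np.float64(-0.0036), np.float64(-0.0319), np.float64(-0.2269)), (np.float64(-0.0048), np.float64(-0.0368), np.float64(-0.2618)), (np.float64(-0.0062), np.float64(-0.0415), np.float64(-0.2967)), (np.float64(-0.0077), np.float64(-0.0462), np.float64(-0.3316)), (np.float64(-0.0094), np.float64(-0.0509), np.float64(-0.3665
[... 798 characters left out ...]
(-0.0086), np.float64(-0.0486), np.float64(-0.3491)), (np.float64(-0.0103), np.float64(-0.0532), np.float64(-0.384)), (np.float64(-0.0123), np.float64(-0.0578), np.float64(-0.4189)), (np.float64(-0.0144), np.float64(-0.0622), np.float64(-0.4538)), (np.float64(-0.0166), np.float64(-0.0667), np.float64(-0.4887)), (np.float64(-0.019), np.float64(-0.071), np.float64(-0.5236)), (np.float64(-0.0216), np.float64(-0.0752), np.float64(-0.5585)), (np.float64(-0.0243), np.float64(-0.0794), np.float64(-0.5934)), (np.float64(-0.0271), np.float64(-0.0835), np.float64(-0.6283)), (np.float64(-0.0301), np.float64(-0.0874), np.float64(-0.6632)), (np.float64(-0.0332), np.float64(-0.0913), np.float64(-0.6981))]
```

First stroke: a slow 27° arc that makes contact after about 6°.

Request:
drive_tool([
  {"dx":0,"dy":-0.0012,"dz":0,"roll":-0.009,"hand":0},
  {"dx":0,"dy":-0.0025,"dz":0,"roll":-0.0175,"hand":0},
  {"dx":-0.0001,"dy":-0.005,"dz":0,"roll":-0.035,"hand":0},
  {"dx":-0.0002,"dy":-0.0074,"dz":0,"roll":-0.052,"hand":0},
  {"dx":-0.0003,"dy":-0.0099,"dz":0,"roll":-0.07,"hand":0},
  {"dx":-0.0005,"dy":-0.0124,"dz":0,"roll":-0.087,"hand":0},
  {"dx":-0.0008,"dy":-0.0148,"dz":0,"roll":-0.105,"hand":0},
  {"dx":-0.0011,"dy":-0.0173,"dz":0,"roll":-0.122,"hand":0},
  {"dx":-0.0014,"dy":-0.0198,"dz":0,"roll":-0.14,"hand":0},
  {"dx":-0.0017,"dy":-0.0222,"dz":0,"roll":-0.157,"hand":0},
  {"dx":-0.0022,"dy":-0.0247,"dz":0,"roll":-0.1745,"hand":0},
  {"dx":-0.0029,"dy":-0.0283,"dz":0,"roll":-0.2,"hand":0},
  {"dx":-0.0036,"dy":-0.0319,"dz":0,"roll":-0.227,"hand":0},
  {"dx":-0.0048,"dy":-0.0368,"dz":0,"roll":-0.262,"hand":0},
  {"dx":-0.0062,"dy":-0.0415,"dz":0,"roll":-0.297,"hand":0},
  {"dx":-0.0077,"dy":-0.0462,"dz":0,"roll":-0.3316,"hand":0},
  {"dx":-0.0094,"dy":-0.0509,"dz":0,"roll":-0.3665,"hand":0},
  {"dx":-0.0113,"dy":-0.0555,"dz":0,"roll":-0.4014,"hand":0},
  {"dx":-0.0133,"dy":-0.06,"dz":0,"roll":-0.4363,"hand":0},
  {"dx":-0.0155,"dy":-0.0645,"dz":0,"roll":-0.4712,"hand":0},
])

```text
time: 4.78
ee_pos: [0.6063, 0.0873, 0.2348]
tcp_rot: [180.0, 0.0, 77.2]
wrist_force: [0.2, -1.0, 1.4]
opening: 0.0005
```

Run:
```python
from workcell import bot
from h import *
o=bot.get_obs();print(o['time'],o['q'],o['ee_pos'],o['tcp_rot'],o['wrist_force'])
d=np.array(o['ee_pos'][:2])-[.5748,-.0512];print(np.hypot(*d),np.degrees(np.arctan2(d[1],d[0])))
S=dict(bot.camera("side"));cv2.imwrite("pics/s2.png",cv2.resize(S["frame"][110:260,150:350],(800,600))[:,:,::-1])
```

```text
4.7833 [ 8.19952280e+00  1.35296936e+01  9.49464143e-01  7.74142001e+01
 -7.91480449e-03  1.11006742e+02] [0.60625514 0.08734197 0.23477704] [1.79991963e+02 5.39190919e-03 7.71927803e+01] [ 0.24853548 -0.99643469  1.36105424]
0.1420679523363178 77.20819056614405
```

View pics/s2.png

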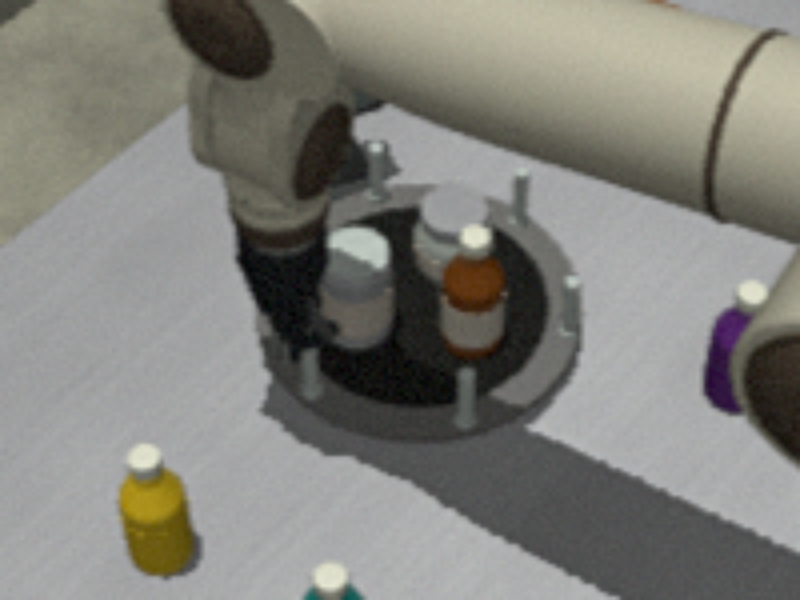

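The side view shows the fingers behind the post at (310,375), the disc turned, the goods upright and clear of the hand. I continue with 40° arcs.

Request:
drive_tool([
  {"dx":-0.0001,"dy":-0.005,"dz":0,"roll":-0.035,"hand":0},
  {"dx":-0.0003,"dy":-0.0099,"dz":0,"roll":-0.07,"hand":0},
  {"dx":-0.0008,"dy":-0.0148,"dz":0,"roll":-0.105,"hand":0},
  {"dx":-0.0014,"dy":-0.0198,"dz":0,"roll":-0.14,"hand":0},
  {"dx":-0.0022,"dy":-0.0247,"dz":0,"roll":-0.1745,"hand":0},
  {"dx":-0.0031,"dy":-0.0295,"dz":0,"roll":-0.2094,"hand":0},
  {"dx":-0.0042,"dy":-0.0344,"dz":0,"roll":-0.2443,"hand":0},
  {"dx":-0.0055,"dy":-0.0391,"dz":0,"roll":-0.2793,"hand":0},
  {"dx":-0.0069,"dy":-0.0439,"dz":0,"roll":-0.3142,"hand":0},
  {"dx":-0.0086,"dy":-0.0486,"dz":0,"roll":-0.3491,"hand":0},
  {"dx":-0.0103,"dy":-0.0532,"dz":0,"roll":-0.384,"hand":0},
  {"dx":-0.0123,"dy":-0.0578,"dz":0,"roll":-0.4189,"hand":0},
  {"dx":-0.0144,"dy":-0.0622,"dz":0,"roll":-0.4538,"hand":0},
  {"dx":-0.0166,"dy":-0.0667,"dz":0,"roll":-0.4887,"hand":0},
  {"dx":-0.019,"dy":-0.071,"dz":0,"roll":-0.5236,"hand":0},
  {"dx":-0.0216,"dy":-0.0752,"dz":0,"roll":-0.5585,"hand":0},
  {"dx":-0.0243,"dy":-0.0794,"dz":0,"roll":-0.5934,"hand":0},
  {"dx":-0.0271,"dy":-0.0835,"dz":0,"roll":-0.6283,"hand":0},
  {"dx":-0.0301,"dy":-0.0874,"dz":0,"roll":-0.6632,"hand":0},
  {"dx":-0.0332,"dy":-0.0913,"dz":0,"roll":-0.6981,"hand":0},
])

```text
time: 6.5
ee_pos: [0.51, 0.0754, 0.2348]
tcp_rot: [180.0, 0.0, 117.1]
wrist_force: [0.8, 0.2, 0.7]
opening: -0.0003
```

Request:
drive_tool([
  {"dx":-0.0001,"dy":-0.005,"dz":0,"roll":-0.035,"hand":0},
  {"dx":-0.0003,"dy":-0.0099,"dz":0,"roll":-0.07,"hand":0},
  {"dx":-0.0008,"dy":-0.0148,"dz":0,"roll":-0.105,"hand":0},
  {"dx":-0.0014,"dy":-0.0198,"dz":0,"roll":-0.14,"hand":0},
  {"dx":-0.0022,"dy":-0.0247,"dz":0,"roll":-0.1745,"hand":0},
  {"dx":-0.0031,"dy":-0.0295,"dz":0,"roll":-0.2094,"hand":0},
  {"dx":-0.0042,"dy":-0.0344,"dz":0,"roll":-0.2443,"hand":0},
  {"dx":-0.0055,"dy":-0.0391,"dz":0,"roll":-0.2793,"hand":0},
  {"dx":-0.0069,"dy":-0.0439,"dz":0,"roll":-0.3142,"hand":0},
  {"dx":-0.0086,"dy":-0.0486,"dz":0,"roll":-0.3491,"hand":0},
  {"dx":-0.0103,"dy":-0.0532,"dz":0,"roll":-0.384,"hand":0},
  {"dx":-0.0123,"dy":-0.0578,"dz":0,"roll":-0.4189,"hand":0},
  {"dx":-0.0144,"dy":-0.0622,"dz":0,"roll":-0.4538,"hand":0},
  {"dx":-0.0166,"dy":-0.0667,"dz":0,"roll":-0.4887,"hand":0},
  {"dx":-0.019,"dy":-0.071,"dz":0,"roll":-0.5236,"hand":0},
  {"dx":-0.0216,"dy":-0.0752,"dz":0,"roll":-0.5585,"hand":0},
  {"dx":-0.0243,"dy":-0.0794,"dz":0,"roll":-0.5934,"hand":0},
  {"dx":-0.0271,"dy":-0.0835,"dz":0,"roll":-0.6283,"hand":0},
  {"dx":-0.0301,"dy":-0.0874,"dz":0,"roll":-0.6632,"hand":0},
  {"dx":-0.0332,"dy":-0.0913,"dz":0,"roll":-0.6981,"hand":0},
])

```text
time: 8.17
ee_pos: [0.4438, 0.0043, 0.2347]
tcp_rot: [180.0, 0.0, 157.1]
wrist_force: [1.3, 0.4, 1.3]
opening: 0.0003
```

Run:
```python
from workcell import bot
from h import *
o=bot.get_obs();print(o['time'],o['q'],o['ee_pos'],o['tcp_rot'],o['wrist_force'])
d=np.array(o['ee_pos'][:2])-[.5748,-.0512];print(np.hypot(*d),np.degrees(np.arctan2(d[1],d[0])))
S=bot.camera("side");c=bot.camera("top");cv2.imwrite("pics/s3.png",np.hstack([cv2.resize(c["frame"][80:280,160:360],(400,400)),cv2.resize(S["frame"][90:290,150:350],(400,400))])[:,:,::-1])
```

```text
8.1667 [ 5.46720145e-01 -9.52658636e+00 -2.27654643e+01  7.67503758e+01
  1.85644786e-02  2.34162936e+01] [0.44377824 0.00427085 0.23473584] [1.79978694e+02 2.48345467e-03 1.57130428e+02] [1.29205689 0.36138642 1.34854984]
0.14228041797128452 157.0535959857631
```

View pics/s3.png

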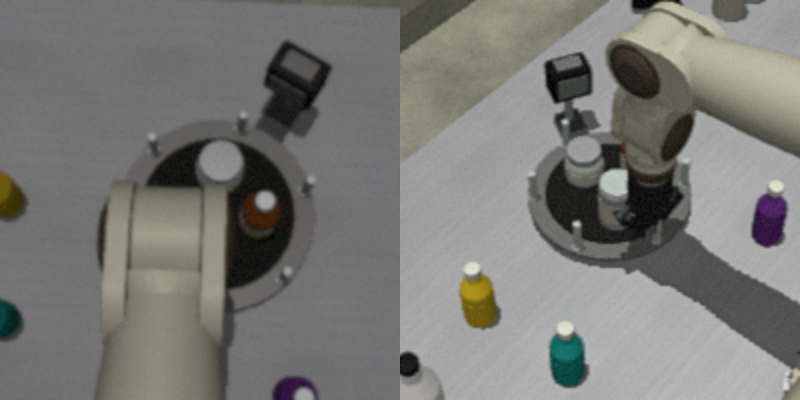

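The top half shows the bottle at (262,212), now on the right side; the jar (220,165) and can are upright. The plan holds, so I do another 40° and then a slowing 24°.

Request:
drive_tool([
  {"dx":-0.0001,"dy":-0.005,"dz":0,"roll":-0.035,"hand":0},
  {"dx":-0.0003,"dy":-0.0099,"dz":0,"roll":-0.07,"hand":0},
  {"dx":-0.0008,"dy":-0.0148,"dz":0,"roll":-0.105,"hand":0},
  {"dx":-0.0014,"dy":-0.0198,"dz":0,"roll":-0.14,"hand":0},
  {"dx":-0.0022,"dy":-0.0247,"dz":0,"roll":-0.1745,"hand":0},
  {"dx":-0.0031,"dy":-0.0295,"dz":0,"roll":-0.2094,"hand":0},
  {"dx":-0.0042,"dy":-0.0344,"dz":0,"roll":-0.2443,"hand":0},
  {"dx":-0.0055,"dy":-0.0391,"dz":0,"roll":-0.2793,"hand":0},
  {"dx":-0.0069,"dy":-0.0439,"dz":0,"roll":-0.3142,"hand":0},
  {"dx":-0.0086,"dy":-0.0486,"dz":0,"roll":-0.3491,"hand":0},
  {"dx":-0.0103,"dy":-0.0532,"dz":0,"roll":-0.384,"hand":0},
  {"dx":-0.0123,"dy":-0.0578,"dz":0,"roll":-0.4189,"hand":0},
  {"dx":-0.0144,"dy":-0.0622,"dz":0,"roll":-0.4538,"hand":0},
  {"dx":-0.0166,"dy":-0.0667,"dz":0,"roll":-0.4887,"hand":0},
  {"dx":-0.019,"dy":-0.071,"dz":0,"roll":-0.5236,"hand":0},
  {"dx":-0.0216,"dy":-0.0752,"dz":0,"roll":-0.5585,"hand":0},
  {"dx":-0.0243,"dy":-0.0794,"dz":0,"roll":-0.5934,"hand":0},
  {"dx":-0.0271,"dy":-0.0835,"dz":0,"roll":-0.6283,"hand":0},
  {"dx":-0.0301,"dy":-0.0874,"dz":0,"roll":-0.6632,"hand":0},
  {"dx":-0.0332,"dy":-0.0913,"dz":0,"roll":-0.6981,"hand":0},
])

```text
time: 9.93
ee_pos: [0.4388, -0.0926, 0.2347]
tcp_rot: [180.0, -0.0, -163.0]
wrist_force: [-2.3, 0.6, 1.6]
opening: 0.0002
```

Request:
drive_tool([
  {"dx":-0.0001,"dy":-0.005,"dz":0,"roll":-0.035,"hand":0},
  {"dx":-0.0003,"dy":-0.0099,"dz":0,"roll":-0.07,"hand":0},
  {"dx":-0.0008,"dy":-0.0148,"dz":0,"roll":-0.105,"hand":0},
  {"dx":-0.0014,"dy":-0.0198,"dz":0,"roll":-0.14,"hand":0},
  {"dx":-0.0022,"dy":-0.0247,"dz":0,"roll":-0.1745,"hand":0},
  {"dx":-0.0031,"dy":-0.0295,"dz":0,"roll":-0.2094,"hand":0},
  {"dx":-0.0042,"dy":-0.0344,"dz":0,"roll":-0.2443,"hand":0},
  {"dx":-0.0055,"dy":-0.0391,"dz":0,"roll":-0.2793,"hand":0},
  {"dx":-0.0069,"dy":-0.0439,"dz":0,"roll":-0.3142,"hand":0},
  {"dx":-0.0086,"dy":-0.0486,"dz":0,"roll":-0.3491,"hand":0},
  {"dx":-0.0094,"dy":-0.0509,"dz":0,"roll":-0.3665,"hand":0},
  {"dx":-0.0103,"dy":-0.0532,"dz":0,"roll":-0.384,"hand":0},
  {"dx":-0.0113,"dy":-0.0555,"dz":0,"roll":-0.4014,"hand":0},
  {"dx":-0.0123,"dy":-0.0578,"dz":0,"roll":-0.4189,"hand":0},
  {"dx":-0.0123,"dy":-0.0578,"dz":0,"roll":-0.4189,"hand":0},
  {"dx":-0.0123,"dy":-0.0578,"dz":0,"roll":-0.4189,"hand":0},
  {"dx":-0.0123,"dy":-0.0578,"dz":0,"roll":-0.4189,"hand":0},
])

```text
time: 11.35
ee_pos: [0.4675, -0.1443, 0.2346]
tcp_rot: [180.0, -0.0, -139.0]
wrist_force: [-1.1, -0.0, 0.6]
opening: 0.0002
```

```bash
cat > m.py <<'E'
from workcell import bot
from h import *
import sys
o=bot.get_obs();print(o['time'],o['q'][5],o['wrist_force'])
C=np.array([.5748,-.0512]);d=np.array(o['ee_pos'][:2])-C;print(np.hypot(*d),np.degrees(np.arctan2(d[1],d[0])))
c=bot.camera("top");f=c["frame"]
z=c["z_map"];vv,uu=np.mgrid[:384,:512]
X=(np.stack([uu,vv,np.ones_like(uu)],-1)@np.linalg.inv(c["mtx"]).T*z[...,None]-c["t"])@c["R"]
rr=np.hypot(*(X[...,:2]-C).transpose(2,0,1))
for lo,hi,R0,R1 in((.15,.18,0,.11),(.12,.14,0,.11),(.09,.11,0,.11),(.09,.11,.13,.15)):
    m=(X[...,2]>lo)&(X[...,2]<hi)&(rr<R1)&(rr>R0)
    for b,a in blob(m,(268,180),110):
        p=ray(c,*b,X[...,2][m].max())[:2]-C if R0==0 and lo<.1 else ray(c,*b,{.15:.17,.12:.13,.09:.1}[lo])[:2]-C
        print(lo,R0,b,a,p.round(4),np.hypot(*p).round(4),np.degrees(np.arctan2(p[1],p[0])).round(1))
S=bot.camera("side")
cv2.imwrite(sys.argv[1],np.hstack([cv2.resize(f[80:280,160:360],(400,400)),cv2.resize(S["frame"][90:290,150:350],(400,400))])[:,:,::-1])
E
python3 m.py pics/s4.png
```

```text
11.35 -58.129915337584826 [-1.08448785 -0.00730562  0.55645488]
0.14205197747865822 -139.0497291472414
0.15 0 [283.9 158.5] 78 [ 0.048  -0.0368] 0.0605 -37.5
0.12 0 [282.2 164.5] 146 [ 0.0422 -0.0352] 0.055 -39.8
0.12 0 [277.9 198.5] 380 [-0.0566 -0.0263] 0.0624 -155.0
0.09 0 [250.  170.6] 363 [0.0254 0.0558] 0.0613 65.5
0.09 0 [279.9 171.6] 37 [ 0.0265 -0.0305] 0.0404 -49.0
0.09 0 [275.2 209.2] 27 [-0.0838 -0.0209] 0.0864 -166.0
0.09 0.13 [278.4 136.6] 20 [ 0.1362 -0.0231] 0.1382 -9.6
0.09 0.13 [233.5 150. ] 16 [0.0884 0.1077] 0.1394 50.6
0.09 0.13 [222.7 195.5] 22 [-0.0495  0.1308] 0.1398 110.7
0.09 0.13 [258.7 228. ] 18 [-0.1381  0.0233] 0.14 170.4
```

View pics/s4.png

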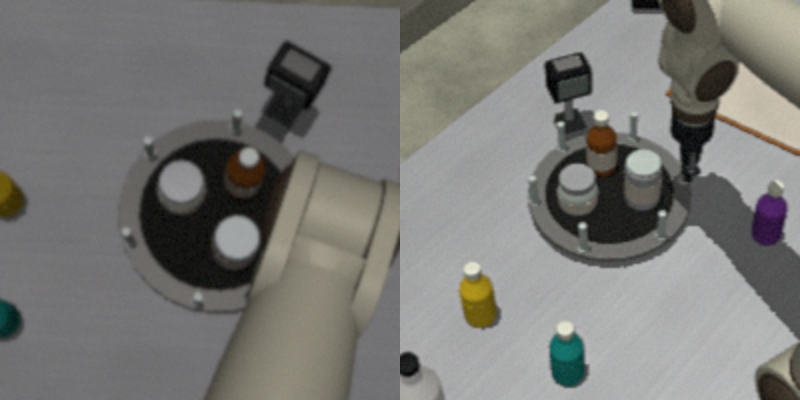

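The bottle stands at about -37° and the scanner is at about -30°, with all goods upright (bottle at (246,170) in the top half). I push 7° more, slowly.

Request:
drive_tool([
  {"dx":0,"dy":-0.0012,"dz":0,"roll":-0.009,"hand":0},
  {"dx":0,"dy":-0.0025,"dz":0,"roll":-0.0175,"hand":0},
  {"dx":-0.0001,"dy":-0.005,"dz":0,"roll":-0.035,"hand":0},
  {"dx":-0.0002,"dy":-0.0074,"dz":0,"roll":-0.052,"hand":0},
  {"dx":-0.0003,"dy":-0.0099,"dz":0,"roll":-0.07,"hand":0},
  {"dx":-0.0005,"dy":-0.0124,"dz":0,"roll":-0.087,"hand":0},
  {"dx":-0.0006,"dy":-0.0136,"dz":0,"roll":-0.096,"hand":0},
  {"dx":-0.0008,"dy":-0.0148,"dz":0,"roll":-0.105,"hand":0},
  {"dx":-0.001,"dy":-0.016,"dz":0,"roll":-0.113,"hand":0},
  {"dx":-0.0011,"dy":-0.0173,"dz":0,"roll":-0.122,"hand":0},
  {"dx":-0.0011,"dy":-0.0173,"dz":0,"roll":-0.122,"hand":0},
  {"dx":-0.0011,"dy":-0.0173,"dz":0,"roll":-0.122,"hand":0},
  {"dx":-0.0011,"dy":-0.0173,"dz":0,"roll":-0.122,"hand":0},
])

```text
time: 12.53
ee_pos: [0.4797, -0.1567, 0.2347]
tcp_rot: [-180.0, 0.0, -132.0]
wrist_force: [-0.5, 0.1, 0.6]
opening: 0.0002
```

Back off along the rim, then outward and up.

Request:
drive_tool([
  {"dx":0,"dy":0.005,"dz":0,"roll":0,"hand":0},
  {"dx":0.003,"dy":0.012,"dz":0,"roll":0,"hand":0},
  {"dx":0.015,"dy":0.015,"dz":0,"roll":0,"hand":0},
  {"dx":0.035,"dy":0.015,"dz":0,"roll":0,"hand":0},
  {"dx":0.055,"dy":0.015,"dz":-0.01,"roll":0,"hand":0},
  {"dx":0.075,"dy":0.015,"dz":-0.035,"roll":0,"hand":0},
  {"dx":0.09,"dy":0.015,"dz":-0.065,"roll":0,"hand":0},
  {"dx":0.1,"dy":0.015,"dz":-0.1,"roll":0,"hand":0},
  {"dx":0.11,"dy":0.015,"dz":-0.13,"roll":0,"hand":0},
  {"dx":0.12,"dy":0.015,"dz":-0.15,"roll":0,"hand":0},
  {"dx":0.12,"dy":0.015,"dz":-0.16,"roll":0,"hand":0},
  {"dx":0.12,"dy":0.015,"dz":-0.16,"roll":0,"hand":0},
  {"dx":0.12,"dy":0.015,"dz":-0.16,"roll":0,"hand":0},
  {"dx":0.12,"dy":0.015,"dz":-0.16,"roll":0,"hand":0},
])

```text
time: 13.7
ee_pos: [0.3883, -0.2355, 0.393]
tcp_rot: [179.9, -0.0, -132.0]
wrist_force: [0.8, 0.0, 0.3]
opening: 0.0001
```

```bash
python3 m.py pics/s5.png; python3 m.py pics/s6.png | tail -4
```

```text
13.7 -79.24966762336967 [0.78335861 0.04490011 0.25372742]
0.2622070327603613 -135.34731586133339
0.15 0 [281.6 156.8] 80 [ 0.0525 -0.0304] 0.0607 -30.0
0.12 0 [280.  163.3] 149 [ 0.0455 -0.0288] 0.0538 -32.4
0.12 0 [280.3 197.3] 381 [-0.0529 -0.0329] 0.0623 -148.1
0.09 0 [248.9 172.9] 364 [0.0184 0.0587] 0.0615 72.5
0.09 0 [278.9 170.4] 42 [ 0.0299 -0.0275] 0.0406 -42.6
0.09 0 [277.4 207.8] 30 [-0.0795 -0.0269] 0.084 -161.3
0.09 0.13 [272.8 135.6] 19 [ 0.1386 -0.0064] 0.1387 -2.6
0.09 0.13 [229.9 154.4] 21 [0.0744 0.1175] 0.1391 57.7
0.09 0.13 [311.8 162. ] 20 [ 0.0625 -0.1235] 0.1384 -63.2
0.09 0.13 [224.7 200.9] 20 [-0.0649  0.1241] 0.14 117.6
0.09 0.13 [308.7 208.9] 21 [-0.077  -0.1168] 0.1399 -123.4
0.09 0.13 [264.3 228.9] 20 [-0.1399  0.0074] 0.1401 177.0
0.09 0.13 [311.9 162. ] 20 [ 0.0625 -0.1238] 0.1386 -63.2
0.09 0.13 [224.6 200.8] 19 [-0.0647  0.1244] 0.1402 117.5
0.09 0.13 [308.8 208.8] 19 [-0.0767 -0.1171] 0.1399 -123.2
0.09 0.13 [264.3 228.9] 20 [-0.1399  0.0074] 0.1401 177.0
```

View pics/s5.png

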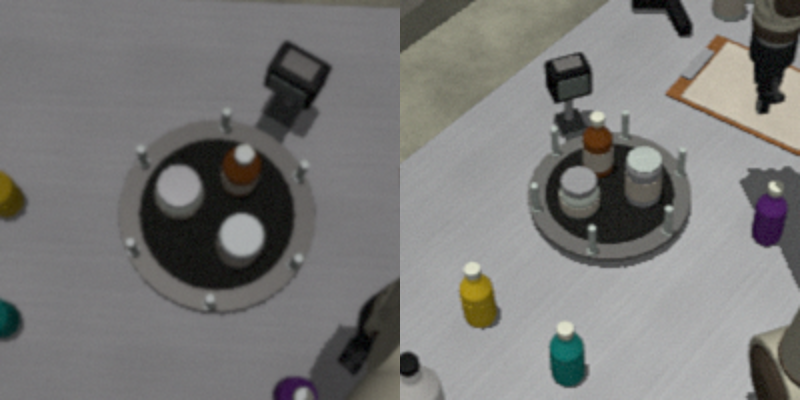

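The bottle is at -30.0°, 61 mm out, upright (cap at (245,153) in the top half). The disc is at rest, the hand is clear and the goods are standing.

```bash
python3 -c "
from workcell import bot
print(bot.job_done())"
```

```text
the job is handed in; nothing more can be done
None
```

The bottle now stands in front of the scanner, and I handed the job in at about 14 s of the 64 s allowed; no verdict was reported. I closed the fingers and pushed one rim post counter-clockwise for about 172°, with a slow final correction. Then I backed the hand off and lifted it clear.

- **Bottle position:** the last top view put it at -30.0° in world axes and 61 mm from the turntable's axis. I measured the scanner's direction as -29.4° to -30.7° by two methods, so the bottle is within about 2 mm of the line.
- **Goods:** the bottle, can and jar all looked upright and on the disc, 61 to 62 mm from the axis.
- **Turntable:** at rest, with post angles the same to within 0.2° in two successive pictures.
- **Forces:** the wrist force stayed below about 3 N in every reading, and near zero once the hand was clear.
- **Flask and clipboard:** I did not re-measure them. The hand kept about 0.17 m from the flask on the way in and ended well above the clipboard.

The only disagreement was at the stop before the last push, where the bottle read -37.5° from its cap and -36.4° from the turn of the posts. That is well within the tolerance of about ±14°.

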